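# Press a clay medallion through the guard window

## Task

Push the loose wooden sled straight into the tile press until its broad front block sits flush against the ends of both guide rails. Then reach down through the window of the yellow guard, without touching the guard, press the red lever pad all the way down to its stop, and finish while still holding it down. Only push the sled, never lift it, and leave the cup, the stamp and the pot where they stand.

Things in the scene. Friction and masses are not known exactly. Their poses are not given: they have to be found in the camera images.
- tile_press: Fixed bench press, green base plate 10 mm thick (x -240 to +100, y -82 to +82 mm). Origin on the table surface (z = 0); x points inward, from the open front to the back, z up. On the plate two steel guide rails, 14 mm high, 66 mm apart inside, 90 mm outside, run from x = -105 to +85 mm. A ram at x = +10 mm comes down with the lever.
- guard: Fixed yellow guard, its origin and axes those of the press. It spans x -75 to +85, y -75 to +75 mm; its flat top is at z = 132 mm, 4 mm thick. The window in the top is open from x = -60 to +30 and y = -48 to +48 mm, centred above the red pad. The front panel hangs down to z = 80 mm; the sled passes below it. Must not be touched.
- lever_pad (a point): Red ribbed pad on the front end of the steel lever, 42 x 62 x 12 mm (along x, along y, thick). This point is the centre of its top face, which with the lever up lies at press x = -15, y = 0, z = 116 mm, that is 16 mm below the guard's top. It goes down about 26 mm, tilting with the lever.
- lever (a joint): Lever hinge angle, rad: 0 = up (rest), 0.32 = down on its stop. The hinge is at press x = +65 mm, z = 104 mm, 80 mm behind the pad's centre. A spring pushes it up again: the pad needs about 4 N to start moving and about 8 N when fully down.
- sled: Loose wooden sled, 200 mm long, 0.3 kg, on the base plate. Origin: centre of underside; x along it, into the press. Dark front block 40 long, 92 wide, 45 mm high: flat push face at sled x = -100, shoulder at x = -60 mm that meets both rail ends when home (origin then at press x = -45 mm). The rest: tongue 60 wide, 18 high with a clay disc 10 mm high. Starts 35 to 75 mm too far out.
- glaze_cup_0: White glaze cup, 59 x 59 x 58 mm, loose, left of the press. Origin at the centre of its underside. Leave it alone.
- stamp_0: Wooden hand stamp, 26 x 26 x 52 mm, standing, loose, right of the sled. Origin at the centre of its underside. Leave it alone.
- pinch_pot: Brown clay pinch pot, 82 x 79 x 49 mm, loose, right of the press. Origin at the centre of its underside. Leave it alone.
There are look-alikes about, which are no part of the job. Several things have the shape of the sled; the one meant has the colours described above.

How it is judged:
By the outcome, as a careful person would: the job done as asked, in the order asked, and still so for the second after the job is handed in, while the arm keeps its last pose, push and grip.
It also fails if it takes over 45 s, if anything falls off the work surface, if the arm or the gripper's body presses on something with over 40 N, if the wrist force passes 120 N, or if a joint passes its speed limit or range.

## Robot

A 6-joint arm with a two-finger parallel gripper is mounted at the origin on a cart in front of the work surface, level with it; the furniture and walls round the work are solid. World frame = base frame: x ahead of the robot, y to its left, z up, the work surface at z = 0. Lengths are in m, angles in rad, forces in N, time in s.
With the tool pointing down it reaches from about 0.35 to 1 m from the base axis. Payload 7.1 kg.
Tool frame: the origin (TCP) lies between the finger pads; the fingertips stand 22 mm ahead of it and the grasp point (between the pads) lies 3 mm ahead of it; z points along the fingers, y is the line along which they close (so a half turn about z gives the same grasp; the last joint's range is limited). The gripper opens to 85 mm and grips with 20 to 120 N. Pads are 22 mm wide; open, the fingers measure 114 mm over their backs; the gripper's body (76 mm by 85 mm) begins 54 mm behind the grasp point. The pads swing forward as they close: fully open they stand 13 mm farther back than shut.
Start: joints at [-1.205, 0.423, 1.63, -0, 1.089, -0.019], TCP at [0.235, -0.579, 0.215] pointing down, gripper open.
Joint ranges: [-3, 3], [-0.9, 2.11], [0.09, 2.58], [-1.31, 4.45], [0.11, 2.69], [-2.54, 2.54]. Speed limits (rad/s): [2.39, 2.39, 3.01, 3.14, 3.14, 3.14].

## Interface

Orientations are given as a rotation vector (axis times angle).
In Python, from rig import manip gives the robot as it stands. The module is installed in compiled form; this text tells all that it offers. Calls block until the motion is done:
- manip.move_to(position, orientation): joint-space move of the TCP to a pose.
- manip.servo_line(position, orientation=None, rate=0.15): straight line of the TCP; orientation=None keeps the orientation; rate is the mean speed in m/s.
- manip.set_joints(angles): joint-space move.
- manip.command_gripper(opening, f_grip=None): finger opening in m; f_grip is the grip in N (None keeps the last); returns when the fingers have stopped.
- manip.hold(seconds).
- manip.solve_ik(position, orientation): joint angles nearest the present ones, or None.
- manip.camera(name): name is "scene" or "side" or "wrist"; returns a dict with "image" (480x640x3 uint8, red, green, blue), "fx", "fy", "cx", "cy" (pixels), "cam_to_world" (4x4, takes a point from camera to world coordinates); the wrist camera has in their place "mount" (4x4, takes a point from camera to tool coordinates, whose origin is the TCP and whose axes are the flange's). Camera axes: x right, y down, z forward; pixel columns grow to the right and rows downward; lengths in m; the calibration is good to about 2 mm. The wrist camera is an equidistant fisheye: a pixel r from the principal point sees the ray r / f radians off the axis. A picture is of the moment at which its call begins: read the wrist's pose just before it. There is no depth.
A pose or a line that the arm cannot do raises manip.IKError and nothing moves.
- manip.sign_off(): hands the job in; it is judged then, once.
Readings, each from a call of its own:
- manip.get_time(): time.
- manip.get_joint_positions(): joint angles.
- manip.get_joint_vel(): joint speeds.
- manip.get_tau(): joint torques, N m.
- manip.get_position(): TCP position.
- manip.get_ee_rot(): TCP orientation.
- manip.get_contact_force(): force on the tool from outside, world axes, zero at the start.
- manip.get_torque(): the same for the moment, N m.
- manip.get_width(): finger opening in m.
- manip.get_grip_force(): force on a finger pad.
Only numpy, scipy, OpenCV 4.12 (cv2) and the standard library are available. Lean on these libraries where they do the work, as an engineer would, in place of code of your own. Each camera call takes 0.05 s, during which the arm holds its last target. There are 200 camera calls.

## Working session

There is one attempt and no reset: what is moved stays moved. The work goes in short steps, each a Python script; the robot and the scene stay as the last script left them, time stands still between calls to the robot, and variables do not carry over. Pictures are saved under pics/ and viewed, at most 10 in all, crops included, and the job is handed in when it is done.

```bash
mkdir -p pics; python3 - <<'E'
from rig import manip
import cv2,numpy as np,pickle
d={}
for n in("scene","side"):
    c=manip.camera(n);d[n]=c
    cv2.imwrite(f"pics/{n}0.png",c["image"][:,:,::-1])
    print(n,c["fx"],c["fy"],c["cx"],c["cy"]);print(np.round(c["cam_to_world"],3))
pickle.dump(d,open("d.pkl","wb"))
print(manip.get_ee_rot(),manip.get_time())
E
```

```text
scene 490.15477355276664 490.15477355276664 311.98280189796805 241.23215287604745
[[-0.911  0.313 -0.269  0.888]
 [ 0.413  0.715 -0.564  0.542]
 [ 0.016 -0.625 -0.781  0.851]
 [ 0.     0.     0.     1.   ]]
side 506.4554343992791 506.4554343992791 323.8868098943775 238.11918143983758
[[-0.9    0.366 -0.235  0.888]
 [ 0.435  0.736 -0.519  0.548]
 [-0.017 -0.57  -0.822  0.936]
 [ 0.     0.     0.     1.   ]]
[-3.08226824e+00 -6.00542188e-01  3.65992940e-04] 0.1
```

View pics/scene0.png

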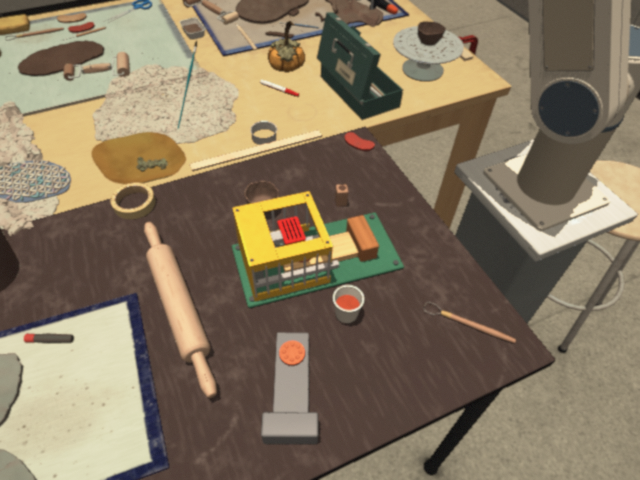

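View pics/side0.png

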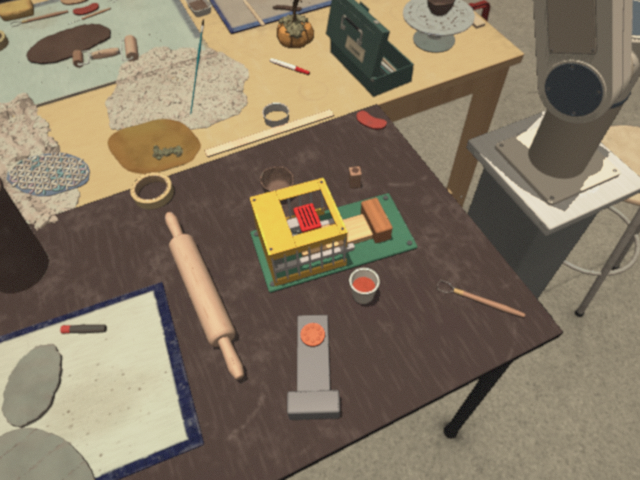

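The sled could be confused with two things: the brown block and light tongue on the green plate at scene (362,237), or the grey sled shape at (291,385). The brown one matches the description, so I'll check it in a close crop.

```bash
python3 - <<'E'
import cv2,pickle
d=pickle.load(open("d.pkl","rb"))
im=d["scene"]["image"][170:310,225:410,::-1]
a=cv2.resize(im,None,fx=4.3,fy=4.3,interpolation=cv2.INTER_CUBIC)[:600]
cv2.imwrite("pics/cropscene.png",a)
im=d["side"]["image"][160:300,240:425,::-1]
cv2.imwrite("pics/cropside.png",cv2.resize(im,None,fx=4.3,fy=4.3,interpolation=cv2.INTER_CUBIC)[:600])
E
```

```text
(no output)
```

View pics/cropscene.png

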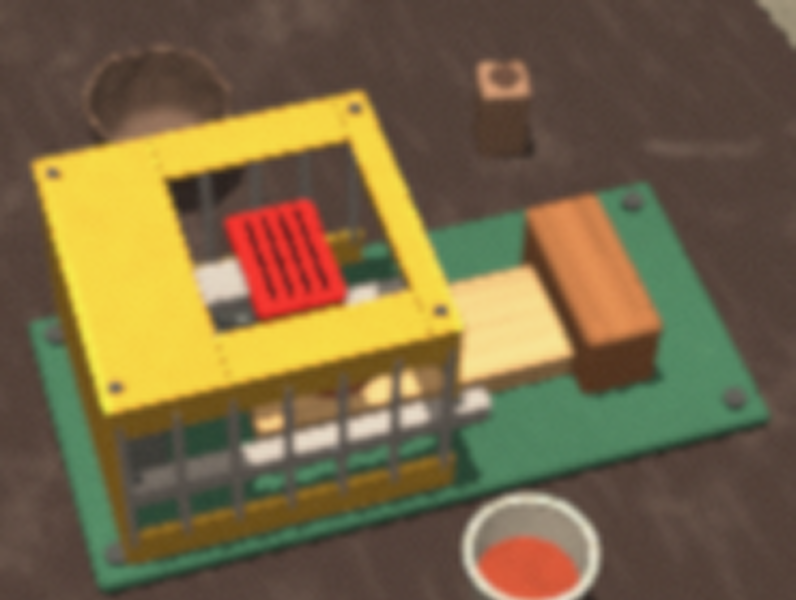

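View pics/cropside.png

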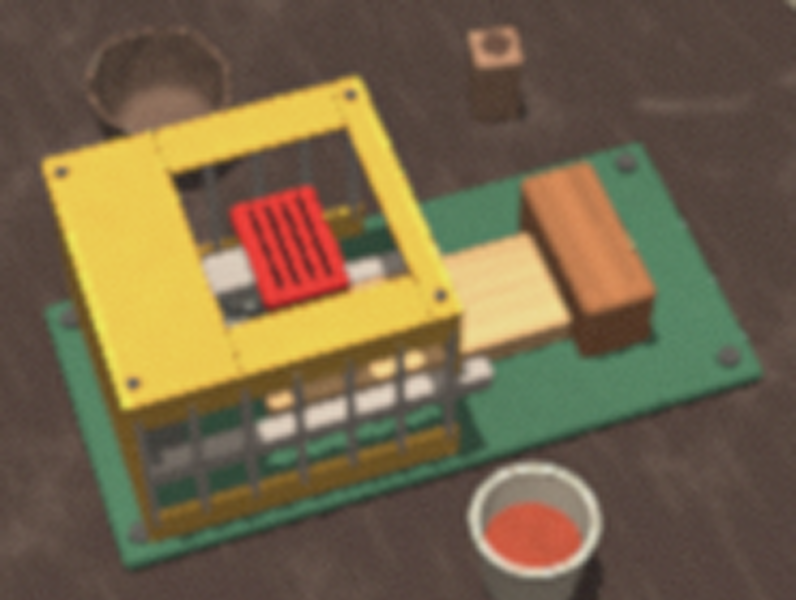

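The crops confirm the choice: red-brown block with its top centred at crop (595,270), pale tongue running left into the rails. The grey one is the look-alike. Next I fit the poses from the picked corners.

```bash
cat > h.py <<'E'
import numpy as np
def ray(c,uv,z):
    T=c["cam_to_world"];d=T[:3,:3]@np.array([(uv[0]-c["cx"])/c["fx"],(uv[1]-c["cy"])/c["fy"],1.])
    o=T[:3,3];return (o+d*(z-o[2])/d[2])[:2]
def fit(P,W):  # 2D rigid W = R P + t
    P,W=np.array(P,float),np.array(W);p,w=P.mean(0),W.mean(0);a,b=P-p,W-w
    th=np.arctan2((a[:,0]*b[:,1]-a[:,1]*b[:,0]).sum(),(a*b).sum())
    R=np.array([[np.cos(th),-np.sin(th)],[np.sin(th),np.cos(th)]]);t=w-R@p
    return th,t,(W-(P@R.T+t))
E
python3 - <<'E'
import pickle,numpy as np
from h import *
d=pickle.load(open("d.pkl","rb"))
off={"scene":(225,170),"side":(240,160)}
G=[(-75,-75),(85,-75),(85,75),(-75,75)];B=[(-240,-82),(-240,82),(100,82),(100,-82)]
S=[(-100,-46),(-100,46),(-60,46),(-60,-46)]
px={"scene":([(367,92),(33,163),(108,413),(462,327)],[(650,184),(768,415),(104,585),(33,320)],[(597,195),(660,328),(590,348),(526,208)],[(504,75)],[(531,525)]),
"side":([(362,77),(42,160),(127,408),(462,315)],[(640,145),(760,372),(128,560),(47,312)],[(590,163),(653,295),(582,317),(524,182)],[(496,43)],[(535,500)])}
PW=[];WW=[];SW=[]
for n in px:
    f=lambda L,z:[ray(d[n],((u+.5)/4.3-.5+off[n][0],(v+.5)/4.3-.5+off[n][1]),z) for u,v in L]
    g,b,s,st,cu=[f(L,z) for L,z in zip(px[n],(.132,.01,.055,.052,.058))]
    for P,W,nm in((G,g,"guard"),(B,b,"plate"),(S,s,"sled")):
        th,t,r=fit(np.array(P)/1e3,W);print(n,nm,round(np.degrees(th),2),np.round(t,4),np.round(r*1e3,1).tolist())
    PW+=G+B;WW+=g+b;SW+=s;print("stamp,cup",np.round(st,3),np.round(cu,3))
th,t,r=fit(np.array(PW)/1e3,WW);print("press",np.degrees(th),t)
R=np.array([[np.cos(th),-np.sin(th)],[np.sin(th),np.cos(th)]])
print("sled in press",np.round((np.array(SW)-t)@R*1e3,1).tolist())
from rig import manip
from scipy.spatial.transform import Rotation as Ro
for flip in(0,np.pi):
    rv=(Ro.from_euler('z',th+flip)*Ro.from_euler('x',np.pi)).as_rotvec()
    for x,z in((-.26,.15),(-.26,.042),(-.15,.042),(-.02,.2),(-.02,.112)):
        q=manip.solve_ik([*(R@[x,0]+t),z],rv);print(flip,x,z,None if q is None else np.round(q,2))
E
```

```text
scene guard -7.02 [ 0.6742 -0.035 ] [[-0.7, 1.0], [0.4, 0.9], [-1.2, -0.3], [1.5, -1.6]]
scene plate -7.24 [ 0.6741 -0.0354] [[2.2, 2.1], [2.7, -2.8], [-2.8, -0.2], [-2.1, 1.0]]
scene sled -7.81 [ 0.5849 -0.0243] [[1.3, 1.2], [1.5, -2.0], [-1.5, 0.7], [-1.3, 0.1]]
stamp,cup [[ 0.484 -0.153]] [[0.603 0.11 ]]
side guard -7.53 [ 0.6751 -0.0357] [[-0.4, -0.1], [0.7, -0.3], [-1.9, 0.1], [1.6, 0.2]]
side plate -7.04 [ 0.6761 -0.0357] [[2.4, 2.3], [2.7, -2.8], [-3.6, -3.2], [-1.4, 3.8]]
side sled -8.62 [ 0.5862 -0.0257] [[1.3, 0.5], [0.8, -2.4], [-0.6, -0.4], [-1.6, 2.3]]
stamp,cup [[ 0.485 -0.154]] [[0.605 0.112]]
press -7.166186071090708 [ 0.67489241 -0.03545976]
sled in press [[-190.0, -43.7], [-188.4, 45.2], [-151.7, 47.0], [-152.5, -45.6], [-189.1, -44.2], [-186.9, 44.9], [-148.5, 45.7], [-152.2, -43.7]]
0 -0.26 0.15 [-0.04  0.22  2.12 -0.    0.8   1.66]
0 -0.26 0.042 [-0.04  0.45  2.18 -0.    0.52  1.66]
0 -0.15 0.042 [-0.05  0.55  1.94 -0.    0.65  1.64]
0 -0.02 0.2 [-0.07  0.48  1.57 -0.    1.09  1.63]
0 -0.02 0.112 [-0.07  0.59  1.62 -0.    0.93  1.63]
3.141592653589793 -0.26 0.15 [-0.04  0.22  2.12  0.    0.8  -1.48]
3.141592653589793 -0.26 0.042 [-0.04  0.45  2.18  0.    0.52 -1.48]
3.141592653589793 -0.15 0.042 [-0.05  0.55  1.94  0.    0.65 -1.5 ]
3.141592653589793 -0.02 0.2 [-0.07  0.48  1.57  0.    1.09 -1.51]
3.141592653589793 -0.02 0.112 [-0.07  0.59  1.62  0.    0.93 -1.51]
```

The poses agree across both views. The press is at (0.675, -0.035) with yaw -7.2°, and the sled is about 45 mm out. I'll push with both fingers 40 mm apart.

```bash
cat >> h.py <<'E'
from scipy.spatial.transform import Rotation as Ro
TH=np.radians(-7.2);T0=np.array([.6749,-.0355])
RR=np.array([[np.cos(TH),-np.sin(TH)],[np.sin(TH),np.cos(TH)]])
RV=(Ro.from_euler('z',TH)*Ro.from_euler('x',np.pi)).as_rotvec()
def P(x,y,z): return np.array([*(RR@[x,y]+T0),z])
def inP(p): return np.array([*(RR.T@(np.asarray(p)[:2]-T0)),p[2]])
E
python3 - <<'E'
from rig import manip
from h import *
manip.move_to(P(-.26,0,.2),RV)
manip.command_gripper(.04,30)
manip.servo_line(P(-.26,0,.042),rate=.15)
F=lambda:inP([*(manip.get_contact_force()[:2]+T0),manip.get_contact_force()[2]])
f0=F();print("free",f0.round(1))
manip.servo_line(P(-.215,0,.042),rate=.08)
for x in np.arange(-.209,-.165,.006):
    manip.servo_line(P(x,0,.042),rate=.05);print(x.round(3),inP(manip.get_position()).round(4),(F()-f0).round(1))
x=-.167
while x<-.145:
    x+=.002;manip.servo_line(P(x,0,.042),rate=.03);f=F()-f0;print(round(x,3),inP(manip.get_position()).round(4),f.round(1))
    if f[0]<-12: break
print(manip.get_time())
import cv2
for n in("wrist","side"):
    c=manip.camera(n)["image"];cv2.imwrite(f"pics/{n}1.png",c[:,:,::-1])
E
```

```text
free [ 0.2 -0.2  0.3]
-0.209 [-0.2088  0.      0.042 ] [-0.5 -0.2 -0.5]
-0.203 [-0.2026  0.      0.042 ] [-1.  -0.  -0.8]
-0.197 [-0.1965 -0.      0.042 ] [-0.1 -0.  -0.6]
-0.191 [-0.1905  0.      0.0421] [-0.1  0.1 -0.1]
-0.185 [-0.1845  0.      0.0421] [-0.1  0.4  1.1]
-0.179 [-0.1785  0.      0.042 ] [-0.4 -0.3  0.2]
-0.173 [-0.1725 -0.      0.042 ] [-0.3  0.1  0.4]
-0.167 [-0.1666 -0.      0.042 ] [-0.4  1.1  0.5]
-0.165 [-0.165  0.     0.042] [-1.1 -0.7  0.5]
-0.163 [-0.1629 -0.      0.042 ] [-0.2  1.   0.4]
-0.161 [-0.1608  0.      0.042 ] [-0.4  0.4 -0.6]
-0.159 [-0.1589  0.      0.042 ] [-0.4  0.5 -0. ]
-0.157 [-0.1568  0.      0.042 ] [-0.2  0.5 -1. ]
-0.155 [-0.1548  0.      0.042 ] [-0.2  0.5 -0.1]
-0.153 [-0.1528 -0.      0.042 ] [-1.3  0.8 -0.2]
-0.151 [-0.1509  0.      0.042 ] [ 0.   0.3 -0.2]
-0.149 [-0.1488  0.      0.042 ] [-0.5 -0.4 -0.8]
-0.147 [-0.1468  0.      0.042 ] [-0.9  0.5 -0.2]
-0.145 [-0.1448  0.      0.042 ] [-0.7  0.2 -0.7]
9.575
```

```bash
python3 - <<'E'
import cv2
im=cv2.imread("pics/side1.png")[160:300,240:425]
a=cv2.resize(im,(528,400),interpolation=cv2.INTER_CUBIC)
w=cv2.imread("pics/wrist1.png")
w=cv2.resize(w,(533,400)) 
import numpy as np
cv2.imwrite("pics/s1.png",cv2.resize(np.hstack([a[:, :],w]),None,fx=.75,fy=.75))
E
```

```text
(no output)
```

View pics/s1.png

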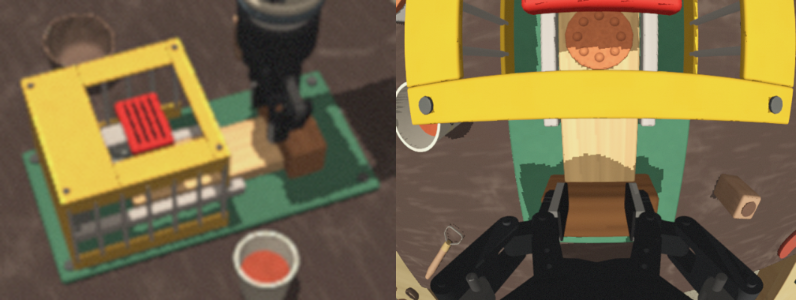

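The sled hasn't moved: the block's near corner is still where it was in the side view, at about (392,230). The fingers seem to be over the block rather than behind it, so I'll look closer.

```bash
python3 - <<'E'
from rig import manip
from h import *
import cv2
print(manip.get_width(),manip.get_position(),manip.get_ee_rot(),RV,manip.get_joint_positions(),manip.get_contact_force())
c=manip.camera("wrist");print(c["mount"].round(3),c["fx"],c["cx"],c["cy"])
w=cv2.imread("pics/wrist1.png")[200:480,150:490]
s=cv2.imread("pics/side1.png")[130:270,320:420]
s=cv2.resize(s,(400,560),interpolation=cv2.INTER_CUBIC)
w=cv2.resize(w,(400,329));w=cv2.copyMakeBorder(w,0,231,0,0,0)
cv2.imwrite("pics/s2.png",np.hstack([s,w]))
E
```

```text
0.04027970742851971 [ 0.5310352  -0.01731491  0.04198592] [ 3.13539418e+00 -1.97217740e-01 -6.54169985e-05] [ 3.13539344e+00 -1.97262235e-01 -1.20788282e-17] [-5.49923974e-02  5.54525330e-01  1.93025361e+00 -2.82742332e-06
  6.56855379e-01  1.64144157e+00] [ 0.09266432 -0.2418425  -0.36098201]
[[-0.    -0.945 -0.327  0.084]
 [ 1.    -0.001  0.001 -0.   ]
 [-0.001 -0.327  0.945 -0.16 ]
 [ 0.     0.     0.     1.   ]] 371.64829954431775 320.74542041638716 233.43631911003664
```

View pics/s2.png

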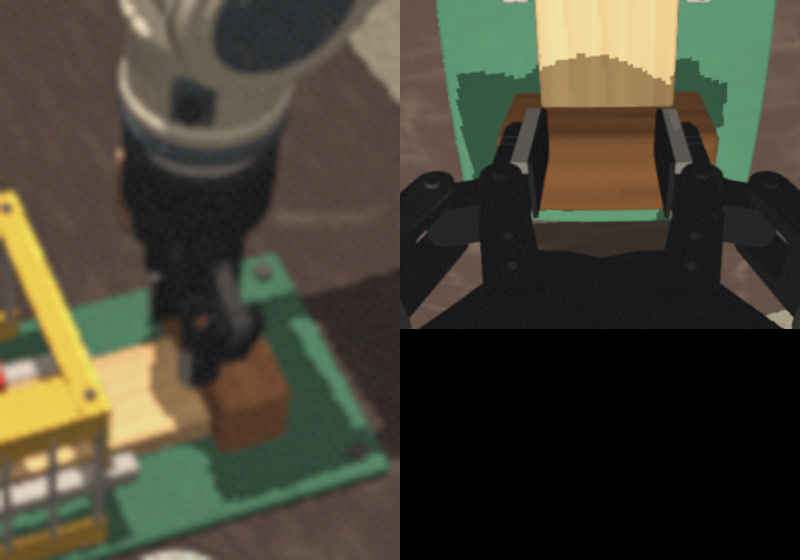

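The fingertips ride over the top of the block, so they reach less far than I assumed. I'll back out, close the fingers and find the tip length by probing down gently in free space.

```bash
python3 - <<'E'
from rig import manip
from h import *
import cv2
manip.servo_line(P(-.145,0,.12),rate=.2)
manip.servo_line(P(-.275,0,.12),rate=.25)
manip.servo_line(P(-.275,0,.045),rate=.2)
manip.hold(.1);f0=manip.get_contact_force()[2]
z=.045
while z>-.04:
    z-=.005;manip.servo_line(P(-.275,0,z),rate=.06);f=manip.get_contact_force()[2]-f0
    print(round(z,3),manip.get_position()[2].round(4),f.round(1),end=' | ')
    if f>4: break
manip.servo_line(P(-.275,0,z+.005),rate=.1)
print(manip.get_width(),manip.get_time())
c=manip.camera("wrist");cv2.imwrite("pics/wrist3.png",c["image"][:,:,::-1])
s=manip.camera("side");im=s["image"][100:240,340:440,::-1]
cv2.imwrite("pics/s3.png",np.hstack([cv2.resize(im,(386,540),interpolation=cv2.INTER_CUBIC),cv2.copyMakeBorder(cv2.resize(c["image"][200:,130:510,::-1],(400,295)),0,245,0,0,0)]))
E
```

```text
0.04 0.0404 0.7 | 0.035 0.0348 -0.5 | 0.03 0.0297 0.7 | 0.025 0.0247 -0.0 | 0.02 0.0197 -0.1 | 0.015 0.0147 0.1 | 0.01 0.0097 0.1 | 0.005 0.0047 0.5 | -0.0 -0.0003 1.1 | -0.005 -0.0053 0.3 | -0.01 -0.0103 -0.2 | -0.015 -0.0153 0.2 | -0.02 -0.0185 37.8 | 0.03992723563074682 15.0583
```

View pics/s3.png

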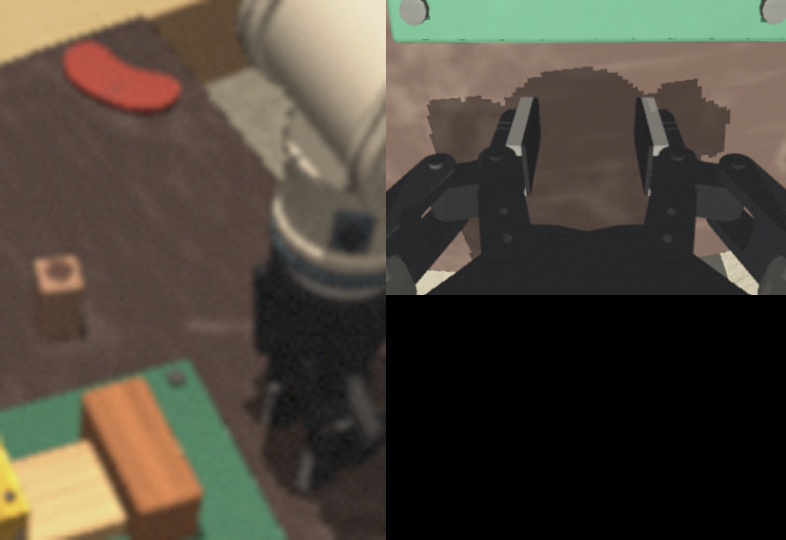

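The tips touch the table at TCP z ≈ -0.018, so they sit about 18 mm behind the TCP, not 22 mm ahead. The sled is untouched, with its block corner still at side (392,228). I'll push again with the corrected height.

```bash
python3 - <<'E'
from rig import manip
from h import *
import cv2
Z=.004
manip.servo_line(P(-.275,0,Z),rate=.1)
manip.hold(.1);f0=RR.T@manip.get_contact_force()[:2]
F=lambda:RR.T@manip.get_contact_force()[:2]-f0
manip.servo_line(P(-.225,0,Z),rate=.15)
x=-.225
while x<-.14:
    x+=.004 if x<-.172 else .001
    manip.servo_line(P(x,0,Z),rate=.04);f=F()
    print(round(x,3),inP(manip.get_position())[0].round(4),f.round(1),end=' | ')
    if f[0]<-9: break
manip.hold(.2);print("\n",F(),inP(manip.get_position()),manip.get_time())
c=manip.camera("wrist");cv2.imwrite("pics/wrist4.png",c["image"][:,:,::-1])
s=manip.camera("side");im=s["image"][160:300,240:425,::-1]
cv2.imwrite("pics/s4.png",np.vstack([cv2.resize(im,(400,300),interpolation=cv2.INTER_CUBIC),cv2.resize(c["image"][:,:,::-1],(400,300))]))
E
```

```text
-0.221 -0.2216 [-0.7  0.4] | -0.217 -0.2167 [0.6 0.7] | -0.213 -0.2126 [-0.4 -0.2] | -0.209 -0.2086 [-0.2  0.7] | -0.205 -0.2046 [-0.3  1. ] | -0.201 -0.2007 [0.7 0.1] | -0.197 -0.1965 [0.2 0.3] | -0.193 -0.1924 [-0.7  0.9] | -0.189 -0.1884 [-1.2  0.9] | -0.185 -0.1844 [-0.4 -0. ] | -0.181 -0.1804 [-0.6  1.6] | -0.177 -0.1764 [ 0.1 -0.3] | -0.173 -0.1724 [-0.1 -0. ] | -0.169 -0.1684 [ 0.5 -0.1] | -0.168 -0.168 [-1.7  0.9] | -0.167 -0.1671 [-1.3  0.2] | -0.166 -0.1659 [-1.6  1. ] | -0.165 -0.1648 [-0.9  0.6] | -0.164 -0.1638 [-2.  0.] | -0.163 -0.1628 [-1.3  0.6] | -0.162 -0.1618 [-1.7  0.2] | -0.161 -0.1608 [-1.1 -0.2] | -0.16 -0.1598 [-1.5  1.1] | -0.159 -0.1588 [-0.7  0.6] | -0.158 -0.1584 [-4.1  0.9] | -0.157 -0.1586 [-7.   0.6] | -0.156 -0.1586 [-9.6  0.3] | 
 [-9.34344262  0.55880182] [-1.58620678e-01 -7.78874898e-05  3.70623999e-03] 23.0333
```

View pics/s4.png

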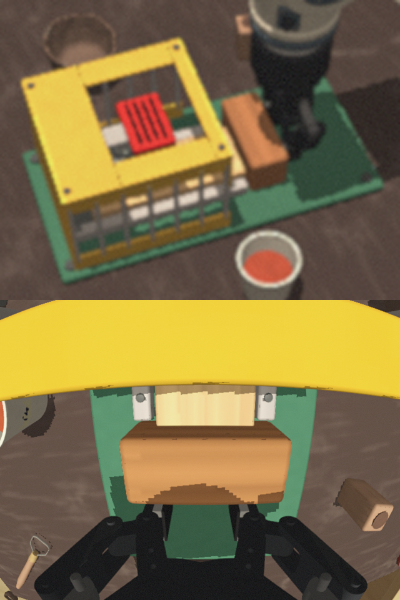

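The sled stalls at press x = -0.1586, within about 3 mm of the expected home. The wrist view shows both rail ends (142,420) and (266,420) meeting the block's shoulder edge at row ~421. I'll push firmly to confirm it's a hard stop, then retract and hover over the pad.

```bash
python3 - <<'E'
from rig import manip
from h import *
import cv2
Z=.004
manip.servo_line(P(-.152,0,Z),rate=.03);manip.hold(.15)
print(RR.T@manip.get_contact_force()[:2],inP(manip.get_position()))
manip.servo_line(P(-.19,0,Z),rate=.15)
manip.servo_line(P(-.19,0,.19),rate=.25)
c=manip.camera("wrist")
manip.command_gripper(0.,40)
manip.servo_line(P(-.018,0,.19),rate=.25)
print(manip.get_time(),manip.get_width(),inP(manip.get_position()),manip.get_contact_force())
s=manip.camera("side");im=s["image"][100:300,240:425,::-1]
w2=manip.camera("wrist")["image"][:,:,::-1]
A=cv2.resize(im,(500,541),interpolation=cv2.INTER_CUBIC)
B=np.vstack([cv2.resize(c["image"][:,:,::-1],(300,270)),cv2.resize(w2,(300,271))])
cv2.imwrite("pics/s5.png",np.hstack([A,B]))
E
```

```text
[-19.14533526  -0.05576436] [-0.15885833 -0.00021241  0.00309394]
26.2167 0.0002747508142197584 [-1.92936211e-02 -3.06090654e-05  1.89414320e-01] [ 0.58283876  0.86491756 -0.73744647]
```

View pics/s5.png

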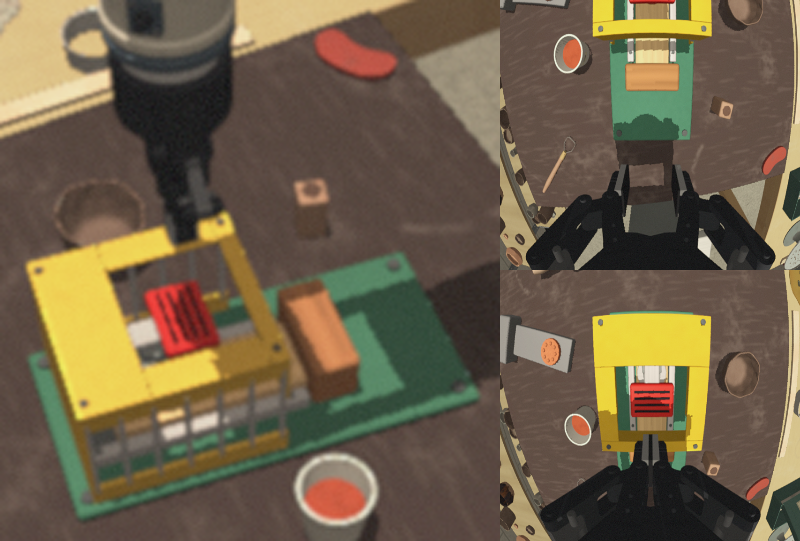

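The sled held at 19 N with no creep, and in the side view the block is now up against the rails. Cup, stamp and pot haven't moved. The closed fingers hang above the window, so I'll descend and press.

```bash
python3 - <<'E'
from rig import manip
from h import *
import cv2
manip.servo_line(P(-.018,0,.125),rate=.12);manip.hold(.1)
f0=manip.get_contact_force().copy();z=.125
while z>.06:
    z-=.003 if z>.09 else .001
    manip.servo_line(P(-.018,0,z),rate=.06);f=manip.get_contact_force()-f0
    print(round(z,4),manip.get_position()[2].round(4),f[2].round(1),end=' | ')
    if f[2]>16: break
manip.hold(.3);f=manip.get_contact_force()-f0
print("\n",f,inP(manip.get_position()),manip.get_time())
s=manip.camera("side");im=s["image"][100:300,240:425,::-1]
w2=manip.camera("wrist")["image"][:,:,::-1]
cv2.imwrite("pics/s6.png",np.hstack([cv2.resize(im,(400,432),interpolation=cv2.INTER_CUBIC),cv2.resize(w2[150:480,140:500],(400,432))]))
E
```

```text
0.122 0.1222 -0.2 | 0.119 0.1187 -0.1 | 0.116 0.1157 -0.2 | 0.113 0.1127 0.2 | 0.11 0.1097 1.2 | 0.107 0.1068 0.1 | 0.104 0.1037 -0.1 | 0.101 0.1007 0.6 | 0.098 0.0982 2.1 | 0.095 0.095 3.3 | 0.092 0.092 3.7 | 0.089 0.089 4.0 | 0.088 0.088 4.9 | 0.087 0.087 5.2 | 0.086 0.086 4.4 | 0.085 0.085 5.1 | 0.084 0.0841 4.7 | 0.083 0.0831 5.7 | 0.082 0.0821 5.2 | 0.081 0.0812 5.6 | 0.08 0.0802 6.5 | 0.079 0.0793 5.8 | 0.078 0.0784 5.3 | 0.077 0.0774 6.4 | 0.076 0.0765 6.5 | 0.075 0.0756 6.3 | 0.074 0.075 9.3 | 0.073 0.0748 14.4 | 0.072 0.0745 19.4 | 
 [-4.84069403 -0.62011618 19.66065496] [-1.68998515e-02  3.78082021e-05  7.45048398e-02] 34.6583
```

View pics/s6.png

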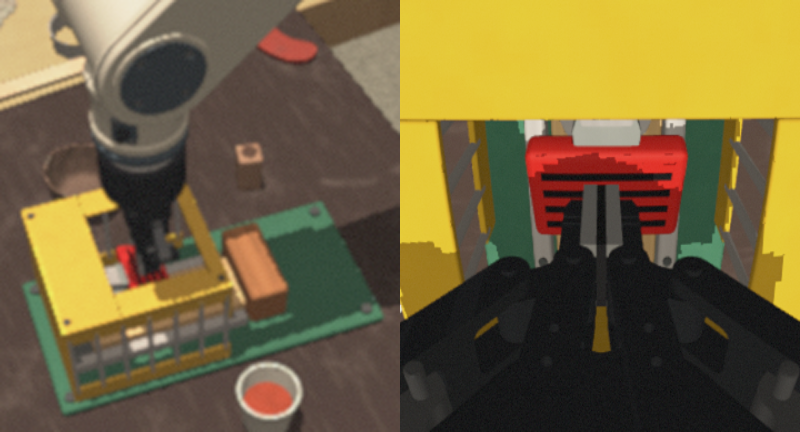

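The fingers hold the red pad down through the window, at right-panel pixel (600,210). The force jumped from 6 to 19 N after about 24 mm of travel at the contact edge, which matches the stop. The guard is clear, the sled is still home, and the other objects haven't moved.

```bash
python3 - <<'E'
from rig import manip
print(manip.get_contact_force(),manip.get_time());print(manip.sign_off())
E
```

```text
[-6.00915803  0.65562601 19.79437096] 34.7583
the job is handed in; nothing more can be done
None
```

I pushed the sled in until it hit a hard stop against the rails, then handed the job in at 34.8 s of the 45 s allowed, with the red pad held on its stop at about 20 N; I saw no contact with the guard, and the cup, stamp and pot stayed in place. My first push passed over the sled without moving it because the fingertips reach about 40 mm less than stated, so I probed the table to find their real length and pushed again.

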